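# Draw the gas filter cassette and park it in its cradle

### The arm

A 7-joint arm with a two-finger parallel gripper is mounted at the origin on the work surface. World frame = base frame: x ahead of the robot, y to its left, z up, the work surface at z = 0. Lengths are in m, angles in rad, forces in N, time in s.
With the tool pointing down it reaches from about 0.35 to 0.9 m from the base axis. Payload 8.1 kg.
Tool frame: the origin (TCP) lies at the very end of the fingers, on their centre line; the grasp point (between the pads) lies grip_point_offset behind it (grip_point_offset is the distance from the TCP to the grasp point, in m); z points along the fingers, y is the direction in which the jaws open and shut (so a half turn about z gives the same grasp; the last joint's range is limited). The gripper opens to 92 mm and grips with 3 to 60 N. Pads are 19 mm wide; open, the fingers measure 130 mm over their backs; the gripper's body (75 mm by 190 mm) begins 47 mm behind the grasp point.
Start: joints at [1.215, 0.434, 0.025, 1.573, -0.012, 1.134, -0.075], TCP at [0.156, -0.605, 0.227] pointing down, gripper open.
Joint ranges: [-2.62, 2.62], [-0.44, 2.09], [-1.27, 1.32], [0.08, 2.57], [-1.32, 4.46], [0.12, 2], [-2.74, 2.74]. Speed limits (rad/s): [2.22, 2.22, 3.01, 3.01, 3.14, 3.14, 3.14].

### API

Orientations are given as a rotation vector (axis times angle).
In Python, from cell import * gives the robot as it stands.
- The arm moves only by the tool drive_tool, never from a script. Its argument "increments" is a list of rows, each an object of numbers: "grip": the gripper's target within -1 to 1 (shut at 1, half-way at 0, fully open at -1); "tx", "ty", "tz": the shift along the world's x, y, z normalised to -1 to 1, where 1 is 400 mm; "turn": the turn about the world's z normalised to -1 to 1, where 1 is 60 degrees. In form: [{"grip": .., "tx": .., "ty": .., "tz": .., "turn": ..}, ...]. A call has 1 to 20 rows; each row is the pose to reach, as a shift and turn from the pose measured when the call began; what a row does not reach only later rows make up. A row lasts 1/10 s, in which the tool goes at most 50 mm and 8.59 degrees, less where a joint would pass 70% of its speed; a pose out of reach is approached as far as the arm can. A call with a number of a shift or a turn outside -1 to 1 is refused whole. A call with a gripper value outside its range is refused whole. The fingers move at their own pace and stop on an object; "newtons" is the grip in N (left out, the last holds). Time passes only in rows, so rows that repeat a pose let the fingers close. It gives the time, the measured TCP pose, the force and the opening at its end, in the units of the state.
- observe(): the state, without advancing time (a new reading comes with each control period).
- get_image(name): name is "scene" or "top" or "wrist"; returns the picture (400x640x3 uint8, red, green, blue); there is no depth.
- camera_info(name): a dict with "fx", "fy", "cx", "cy" (pixels), "distortion" ([k1, k2, p1, p2, k3] as OpenCV has them; the pictures are not rectified), "eye" and "rotation" of the camera in the world; the wrist camera has in their place "hand_eye" (4x4, takes a point from camera to tool coordinates, whose origin is the TCP and whose axes are the flange's). Camera axes: x right, y down, z forward; pixel columns grow to the right and rows downward; lengths in m; the calibration is good to about 2 mm. A picture is of the moment at which its call begins: read the wrist's pose just before it. camera_info takes no time and is no camera call.
- sign_off(): hands the job in, once; it reports no verdict.
The state is a dict: "clock": time; "joints": joint angles; "dq": joint speeds; "joint_efforts": joint torques, N m; "position": TCP position; "ee_rot": TCP orientation; "force": force on the tool from outside, world axes, zero at the start; "ft_torque": the same for the moment, N m; "width": opening from 0.0 (shut) to 1.0 (fully open).
Only numpy, scipy, OpenCV 4.12 (cv2) and the standard library are available. Lean on these libraries where they do the work, as an engineer would, in place of code of your own. Each camera call takes 0.05 s, during which the arm holds its last target. There are 200 camera calls.

### The job

Draw the filter cassette out of its tight channel in the filter block, keeping it level all the way and never forcing it: part way out a keeper pin hidden in the roof will stop it, and you must feel sideways for the place where the notch in its rear wall lets it past. Then set it down gently, lying flat in both saddles of the cradle and roughly centred along it, and let go. Leave the other things on the bench alone.

Things in the scene. Friction and masses are not known exactly. Their poses are not given: they have to be found in the camera images.
- cassette: Loose aluminium filter cassette 160 long (x) x 54 wide (y) x 16 mm thick, 0.35 to 0.65 kg; origin: centre of underside, z up; balances within 6 mm of its middle, so in the air it droops if held by its tab. Its top is a trough 10 deep, 48 wide from x = -42 to 65 mm; the wall behind (x = 65 to 80) has a notch 12 mm wide at y = 0. Starts home, origin about 38 mm behind the mouth, 4 to 7 mm to the -y side of mid-channel.
- tab (a point): Middle of the cassette's steel grip tab, upright on its top at the front (-x) end, always outside the channel: 30 long (cassette x = -80 to -50 mm) x 10 thick (y) x 30 mm high (cassette z = 16 to 46 mm). This point: cassette x = -65, y = 0, z = 31 mm; axes as the cassette's. Left half out (origin up to 25 mm before the mouth) the cassette stays put, nose down 2 degrees, for a new grip.
- block: Fixed filter block 130 long (x = 0 to 130 mm) x 114 wide (y) x 100 mm high; foot plate 140 mm wide, 10 mm high, from x = -5 mm; fitting and pipe to 140 mm high above x = 80 mm. Origin: on the bench below the channel's mouth, mid-width; z up. +x runs into the channel; the cassette is drawn out along -x, roughly towards the robot, with nothing under it before the mouth.
- mouth (a point): Middle of the channel floor at its mouth, 60 mm above block origin, axes as the block's. Channel 18 high (2 mm play), 82 wide, 124 mm deep. An unseen rigid keeper pin, 8 mm across, hangs 6 mm from its roof 34 mm in, anywhere from y = -2 to 11 mm. It runs in the trough and stops the wall behind (cassette origin about 27 mm before the mouth) unless the notch is in line (within 2 mm).
- cradle: Fixed parking cradle. Origin: centre of its underside on the bench; x along it, z up. Base 150 (x) x 100 (y) x 8 mm with two upright saddles 16 mm thick, centred at x = -50 and +50 mm, open between. Each flat seat is 45 mm above the bench, with cheeks to 60 mm high and 62 mm free between them (y = -31 to 31). The cassette lies along x on both seats, tab at either end.
- mouse: Bystander: black computer mouse 100 x 58 x 31 mm; origin centre of underside.
- bottle: Bystander: amber jar 60 mm across, 90 mm tall; origin centre of underside.
- wrench: Bystander: steel wrench 180 mm long lying on the bench along its x; origin near its middle.
Not all that is in view belongs to the job. What is shaped like the cradle but green is not meant.

How it is judged:
On the way, in this order (a step that is already met when the one before it is completed fails the run):
1. the cassette is drawn half out (its middle 5 mm or more in front of the mouth) while still level (within 4.6 degrees) in the channel (x of cassette in the frame of block between -0.07 and -0.005 m and z of cassette in the frame of block above 0.055 m and angle between cassette's own z axis and vertical below 0.08 rad), for 0.1 s.
2. the cassette is held clear in front of the mouth, level within 10 degrees (x of cassette in the frame of block below -0.085 m and height (world z) of cassette above 0.05 m and angle between cassette's own z axis and vertical below 0.175 rad and contact force between the fingers and cassette above 1 N), for 0.1 s.
At the end, for the whole second after the job is handed in: The cassette lies at rest, released and right way up in both saddles of the cradle: its origin within 20 mm of the cradle's middle along it, within 8 mm across it and 41 to 50 mm above the bench, lengthwise within 7 degrees, level within 3.4 degrees (x of cassette in the frame of cradle between -0.02 and 0.02 m and y of cassette in the frame of cradle between -0.008 and 0.008 m and z of cassette in the frame of cradle between 0.041 and 0.05 m and angle between the x axis of cassette and the x axis of cradle, either way round below 0.12 rad and angle between cassette's own z axis and vertical below 0.06 rad and linear speed of cassette below 0.02 m/s and contact force between the fingers and cassette below 0.2 N); the robot touches nothing.
It fails at once if the cassette is tilted more than 11 degrees from level (angle between cassette's own z axis and vertical above 0.2 rad).
It fails at once if the cassette is forced against the block with more than 40 N while the fingers are on it (contact force between cassette and block above 40 N and contact force between the fingers and cassette above 2 N).
It fails at once if the cassette is dropped or pressed on the cradle with more than 60 N (contact force between cassette and cradle above 60 N).
It fails at once if the mouse, bottle or wrench is moved more than 30 mm (distance of any of mouse, bottle, wrench from where it was at the start of the episode above 0.03 m).
It also fails if it takes over 72 s, if anything falls off the work surface, if the arm or the gripper's body presses on something with over 40 N, if the wrist force passes 120 N, or if a joint passes its speed limit or range.

## Working session

There is one attempt and no reset: what is moved stays moved. The work goes in short steps, Python scripts to look and compute and a tool call to move; the robot and the scene stay as the last step left them, time stands still between calls to the robot, and variables do not carry over. Pictures are saved under pics/ and viewed, about 8 in all and at most 12, crops included, and the job is handed in when it is done.

Besides the shell and the picture viewer there is one more tool, called after "Emit:" by a JSON object that holds its "api" and its "payload", one argument or row to a line. drive_tool: Moves the arm, as the interface text tells. Its arguments: {"type":"object","properties":{"increments":{"type":"array","items":{"type":"object","properties":{"grip":{"type":"number"},"tx":{"type":"number"},"ty":{"type":"number"},"tz":{"type":"number"},"turn":{"type":"number"}}}},"newtons":{"type":"number"}},"required":["increments"]}

```bash
mkdir -p pics; ls; python3 - <<'E'
from cell import *
import cv2,numpy as np
s=observe();print(s)
for n in("scene","top"):
    im=get_image(n);cv2.imwrite(f"pics/{n}0.png",im[:,:,::-1]);print(n,camera_info(n))
print(camera_info("wrist"))
import cell;print([k for k in dir(cell) if not k.startswith('_')])
E
```

```text
pics
{'clock': 0.0, 'joints': array([ 1.21538953,  0.43521432,  0.02498055,  1.57409832, -0.01162197,
        1.13401397, -0.07512654]), 'dq': array([-0.00075767, -0.00042978, -0.00086269, -0.000314  ,  0.00014746,
        0.00094687, -0.00100158]), 'joint_efforts': array([ 7.52431934e-04, -6.67855024e+01,  9.85053889e-01, -3.14446843e+01,
       -6.07490167e-02,  4.30946262e-02,  1.50095930e-04]), 'position': array([ 0.1561434 , -0.60464483,  0.22594997]), 'ee_rot': array([-3.11500785e+00, -3.95680046e-01,  5.11455170e-04]), 'force': array([0.69402798, 0.19822117, 1.07615407]), 'ft_torque': array([ 0.0387525 , -0.00214376, -0.02370014]), 'width': 0.9994367570103336}
scene {'fx': 427.1366624652808, 'fy': 427.1366624652808, 'cx': 317.01298205504014, 'cy': 189.55070240557396, 'distortion': array([-0.07867459,  0.        ,  0.        ,  0.        ,  0.        ]), 'eye': array([1.10285296, 0.69066991, 1.22496601]), 'rotation': array([-0.91910982, -2.62771107,  0.89179318])}
top {'fx': 430.01285603291177, 'fy': 430.01285603291177, 'cx': 320.61608913503454, 'cy': 200.78498920569788, 'distortion': array([-0.04051462,  0.        ,  0.        ,  0.        ,  0.        ]), 'eye': array([ 0.47140987, -0.01349115,  1.2637129 ]), 'rotation': array([-2.18008785,  2.17531   , -0.11269596])}
{'fx': 360.5949885042066, 'fy': 360.5949885042066, 'cx': 317.7810066273687, 'cy': 198.49607227391823, 'distortion': array([-0.07667714,  0.        ,  0.        ,  0.        ,  0.        ]), 'hand_eye': array([[-1.51013375e-04, -9.62253383e-01, -2.72155110e-01,
         7.27740985e-02],
       [ 9.99999672e-01, -3.62040330e-04,  7.25179132e-04,
        -1.84478548e-04],
       [-7.96337199e-04, -2.72154911e-01,  9.62253122e-01,
        -1.57459865e-01],
       [ 0.00000000e+00,  0.00000000e+00,  0.00000000e+00,
         1.00000000e+00]])}
['PlanningError', 'camera_info', 'get_image', 'grip_point_offset', 'observe', 'sign_off']
```

View pics/scene0.png

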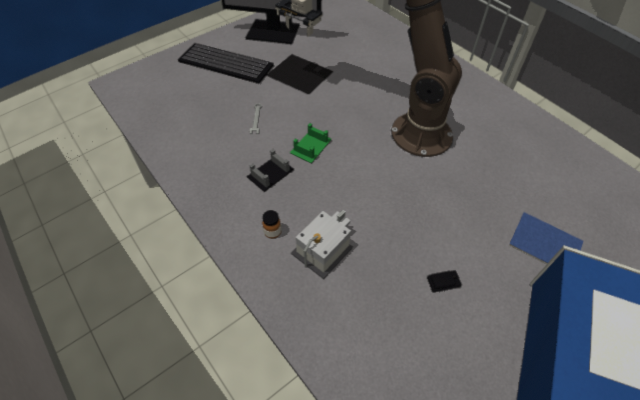

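View pics/top0.png

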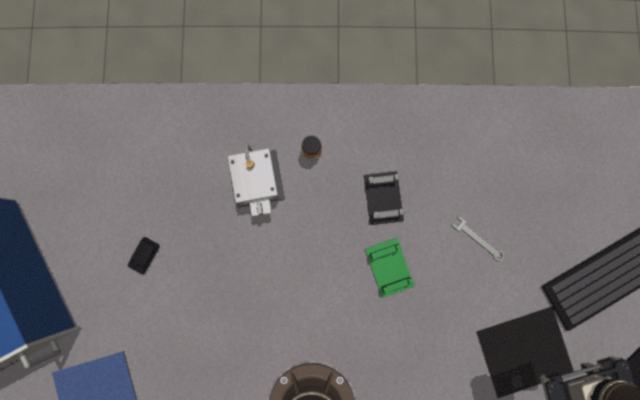

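The black cradle is at about (384,197) in the top view. The green lookalike at (390,267) is the decoy. The block is at (253,178) with the tab in front at (260,208), the jar at (311,147), and the mouse at (144,255). Next I'll take an enlarged crop to confirm and measure.

```bash
cat > h.py <<'E'
import cv2,numpy as np
from scipy.spatial.transform import Rotation as R
from cell import *
def cam(n,s=None):
    c=camera_info(n);K=np.array([[c['fx'],0,c['cx']],[0,c['fy'],c['cy']],[0,0,1]])
    if n=='wrist':
        T=np.eye(4);T[:3,:3]=R.from_rotvec(s['ee_rot']).as_matrix();T[:3,3]=s['position'];T=T@c['hand_eye']
        return K,c['distortion'],T[:3,:3],T[:3,3]
    return K,c['distortion'],R.from_rotvec(c['rotation']).as_matrix(),np.array(c['eye'])
def plane(C,px,z):
    K,d,M,e=C;p=cv2.undistortPoints(np.array(px,float).reshape(-1,1,2),K,d).reshape(-1,2)
    r=np.c_[p,np.ones(len(p))]@M.T
    return e+r*((z-e[2])/r[:,2])[:,None]
def proj(C,P):
    K,d,M,e=C
    return cv2.projectPoints((np.atleast_2d(P)-e)@M,np.zeros(3),np.zeros(3),K,d)[0].reshape(-1,2)
def grab(n,f):
    s=observe();im=get_image(n)[:,:,::-1].copy();cv2.imwrite(f,im);return s,im
E
python3 - <<'E'
from h import *
im=cv2.imread('pics/top0.png');C=cam('top')
print(grip_point_offset if not callable(grip_point_offset) else grip_point_offset())
hsv=cv2.cvtColor(im,cv2.COLOR_BGR2HSV)
def rect(mask,box,z,name):
    m=np.zeros_like(mask);x0,y0,x1,y1=box;m[y0:y1,x0:x1]=mask[y0:y1,x0:x1]
    m=cv2.morphologyEx(m,cv2.MORPH_OPEN,np.ones((3,3)))
    cs,_=cv2.findContours(m,0,2);c=max(cs,key=cv2.contourArea)
    P=plane(C,c.reshape(-1,2),z)[:,:2]
    r=cv2.minAreaRect((P*1000).astype(np.float32));print(name,cv2.contourArea(c),r,cv2.boundingRect(c))
v=hsv[:,:,2]
rect(((v>170)*255).astype(np.uint8),(220,140,285,225),.1,'block top')
rect(((v<50)*255).astype(np.uint8),(355,165,412,230),.008,'cradle')
cv2.imwrite('pics/c1.png',cv2.resize(im[130:235,215:415],None,fx=4,fy=4,interpolation=cv2.INTER_CUBIC))
E
```

```text
0.0188
block top 1612.5 ((652.4143676757812, 163.47012329101562), (128.85867309570312, 112.79816436767578), 10.844986915588379) (229, 149, 47, 53)
cradle 103.5 ((635.579833984375, -200.37168884277344), (20.798748016357422, 83.14746856689453), 0.2038828730583191) (366, 182, 29, 8)
```

View pics/c1.png

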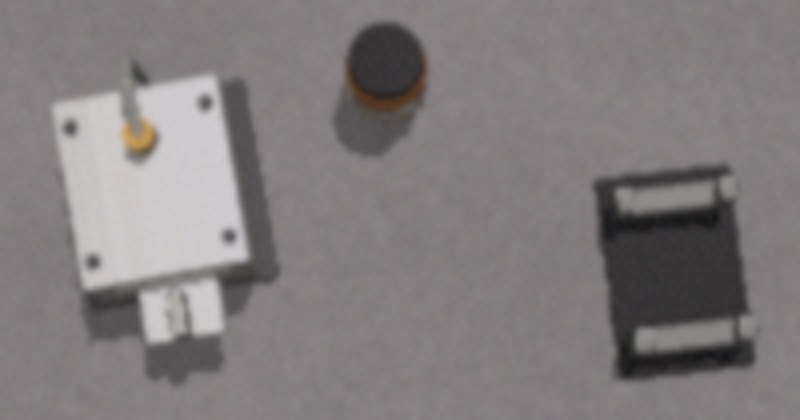

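Emit:
{"api": "drive_tool", "payload": {
  "increments": [
    {"tx":0.9,"ty":1.0,"tz":0.125,"turn":-0.06,"grip":-1},
    {"tx":0.9,"ty":1.0,"tz":0.125,"turn":-0.06,"grip":-1},
    {"tx":0.9,"ty":1.0,"tz":0.125,"turn":-0.06,"grip":-1},
    {"tx":0.9,"ty":1.0,"tz":0.125,"turn":-0.06,"grip":-1},
    {"tx":0.9,"ty":1.0,"tz":0.125,"turn":-0.06,"grip":-1},
    {"tx":0.9,"ty":1.0,"tz":0.125,"turn":-0.06,"grip":-1},
    {"tx":0.9,"ty":1.0,"tz":0.125,"turn":-0.06,"grip":-1},
    {"tx":0.9,"ty":1.0,"tz":0.125,"turn":-0.06,"grip":-1},
    {"tx":0.9,"ty":1.0,"tz":0.125,"turn":-0.06,"grip":-1},
    {"tx":0.9,"ty":1.0,"tz":0.125,"turn":-0.06,"grip":-1},
    {"tx":0.9,"ty":1.0,"tz":0.125,"turn":-0.06,"grip":-1}
  ]
}}

```text
clock: 1.2
position: [0.5176, -0.2019, 0.2761]
ee_rot: [-3.125, -0.3, 0.0]
force: [-0.1, -0.4, -0.4]
width: 1.001
```

Emit:
{"api": "drive_tool", "payload": {
  "increments": [
    {"tx":0.28,"ty":0.03},
    {"tx":0.28,"ty":0.03},
    {"tx":0.28,"ty":0.03},
    {"tx":0.28,"ty":0.03},
    {"tx":0.28,"ty":0.03}
  ]
}}

```text
invalid input
```

```bash
python3 - <<'E'
from h import *
s,im=grab('wrist','pics/w1.png');np.save('w1.npy',np.r_[s['position'],s['ee_rot']]);print(s['clock'],s['position'],s['ee_rot'],s['force'])
E
```

```text
1.2 [ 0.51763411 -0.20187502  0.27611641] [-3.12515290e+00 -3.00432696e-01  7.17401410e-05] [-0.11336902 -0.40111193 -0.36244775]
```

View pics/w1.png

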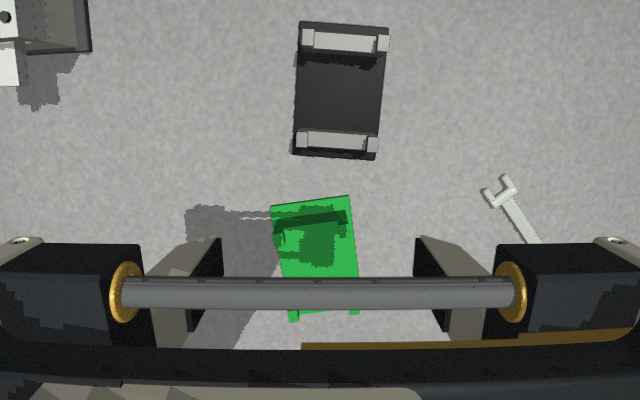

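The wrist view shows the black cradle with base corners at about (301,21), (390,29), (376,160) and (292,153), the green decoy below it, and the wrench at right.

```bash
python3 - <<'E'
from h import *
a=np.load('w1.npy');s=dict(position=a[:3],ee_rot=a[3:]);C=cam('wrist',s)
B=plane(C,[[301,21],[390,29],[376,160],[292,153]],.008)*1000
r=cv2.minAreaRect(B[:,:2].astype(np.float32));print('base',B[:,:2].round(1),r)
im=cv2.imread('pics/w1.png');v=cv2.cvtColor(im,6)
m=np.zeros_like(v);m[15:170,285:395]=(v[15:170,285:395]>150)*255   # bright saddle tops + ground
cv2.imwrite('pics/c2.png',cv2.resize(im[10:170,280:400],None,fx=4,fy=4,interpolation=cv2.INTER_CUBIC)[:600])
m[:]=0;m[15:170,285:395]=(v[15:170,285:395]<75)*255
m=cv2.morphologyEx(m,cv2.MORPH_OPEN,np.ones((3,3)));cs,_=cv2.findContours(m,0,2)
h=np.vstack(cs).reshape(-1,2);r=cv2.minAreaRect((plane(C,h,.008)[:,:2]*1000).astype(np.float32));print('mask',r)
# predicted seat/cheek features for verification
def T(c,yaw,p):
    y=np.radians(yaw);return np.array([c[0]+p[0]*np.cos(y)-p[1]*np.sin(y),c[1]+p[0]*np.sin(y)+p[1]*np.cos(y),p[2]])/1000
yaw=r[2] if r[1][0]>r[1][1] else r[2]-90
print(yaw,proj(C,[T(r[0],yaw,p) for p in [(50,36,60),(50,-36,60),(-50,-36,60),(-50,36,60)]]).round(1))
E
```

```text
base [[ 665.8 -154. ]
 [ 676.8 -251.8]
 [ 531.  -269.7]
 [ 520.1 -169.9]] ((598.5413208007812, -211.80226135253906), (146.81761169433594, 100.4183120727539), 6.2356486320495605)
mask ((598.1111450195312, -209.55752563476562), (148.83572387695312, 99.4531021118164), 6.970666408538818)
6.970666408538818 [[308.2  36.9]
 [382.   42.7]
 [371.4 144.7]
 [302.  139.7]]
```

View pics/c2.png

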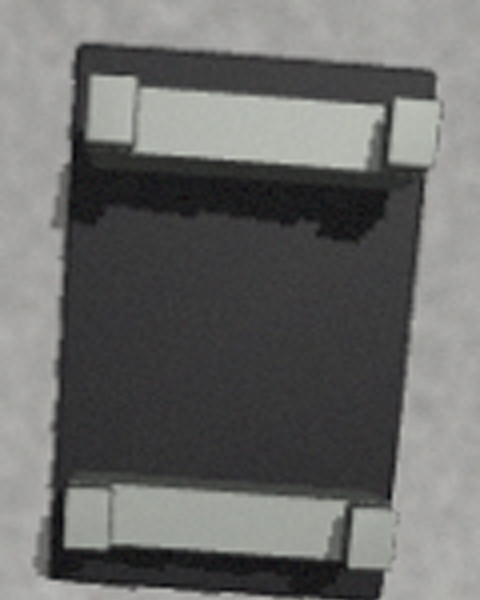

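Emit:
{"api": "drive_tool", "payload": {
  "increments": [
    {"tx":0.02,"ty":0.85,"tz":0,"turn":0,"grip":-1},
    {"tx":0.02,"ty":0.85,"tz":0,"turn":0,"grip":-1},
    {"tx":0.02,"ty":0.85,"tz":0,"turn":0,"grip":-1},
    {"tx":0.02,"ty":0.85,"tz":0,"turn":0,"grip":-1},
    {"tx":0.02,"ty":0.85,"tz":0,"turn":0,"grip":-1},
    {"tx":0.02,"ty":0.85,"tz":0,"turn":0,"grip":-1},
    {"tx":0.02,"ty":0.85,"tz":0,"turn":0,"grip":-1},
    {"tx":0.02,"ty":0.85,"tz":0,"turn":0,"grip":-1},
    {"tx":0.02,"ty":0.85,"tz":0,"turn":0,"grip":-1}
  ]
}}

```text
clock: 2.15
position: [0.5296, 0.1457, 0.2761]
ee_rot: [-3.121, -0.316, -0.004]
force: [0.3, -1.9, -0.0]
width: 1.001
```

```bash
python3 - <<'E'
from h import *
s,im=grab('wrist','pics/w2.png');np.save('w2.npy',np.r_[s['position'],s['ee_rot']]);print(s['clock'],s['position'],s['ee_rot'],s['force'])
E
```

```text
2.15 [0.52956583 0.1456624  0.27606138] [-3.12052707 -0.31639152 -0.00387556] [ 2.94316994e-01 -1.85415279e+00 -1.47695227e-03]
```

View pics/w2.png

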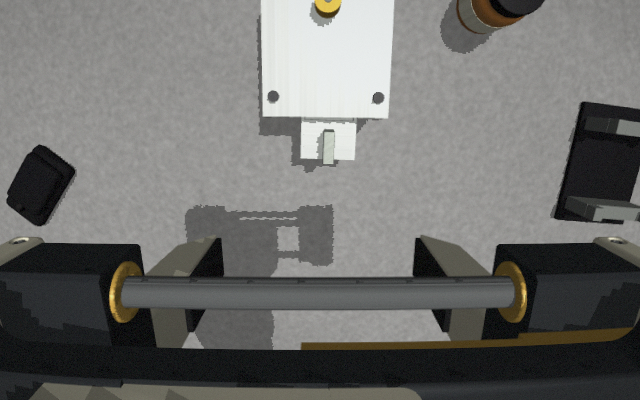

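The wrist view shows the block front top edge from (262,116) to (388,118), the cassette top at (301–356, 121–159), and the tab at (323–334, 129–165).

```bash
python3 - <<'E'
from h import *
a=np.load('w2.npy');s=dict(position=a[:3],ee_rot=a[3:]);C=cam('wrist',s)
im=cv2.imread('pics/w2.png');v=cv2.cvtColor(im,6)
print('blockedge',plane(C,[[262,116],[388,118]],.1).round(4)[:,:2])
print('cass front corners',plane(C,[[301,160],[356,160]],.076).round(4)[:,:2])
print('tab top',plane(C,[[323,130],[334,130],[323,158],[334,158]],.106).round(4)[:,:2])
X=R.from_rotvec(s['ee_rot']).as_matrix();print('tool x yaw',np.degrees(np.arctan2(X[1,0],X[0,0])),X[:,2])
print(v[120:168:2,316:342:2])
E
```

```text
blockedge [[0.5749 0.2074]
 [0.5962 0.0949]]
cass front corners [[0.5381 0.1654]
 [0.5492 0.1115]]
tab top [[0.574  0.1507]
 [0.576  0.141 ]
 [0.5492 0.1455]
 [0.5512 0.1357]]
tool x yaw 11.578508758076588 [ 0.00194773  0.00528809 -0.99998412]
[[146 139 138 141 139 125 130 131 121 120 128 132 121]
 [221 223 224 224 151 156 155 152 225 225 173 153 154]
 [237 235 236 235 235 236 234 231 232 235 233 234 233]
 [233 234 234 233 234 234 236 234 234 235 235 235 235]
 [236 235 234 235 219 229 234 233 233 234 233 233 234]
 [233 232 233 233  99  89  91  90  94 221 234 234 234]
 [231 233 234 183 151 186 188 183 181 195 234 234 234]
 [235 235 184 154 170 205 201 204 209 186 236 237 236]
 [233 232 155 151 170 200 203 205 208 169 231 232 232]
 [233 149 151 149 178 202 202 204 202 186 233 233 233]
 [234 153 150 149 177 198 200 199 202 180 233 233 234]
 [183 149 149 147 178 199 197 201 206 187 234 233 234]
 [233 185 155 137 178 196 201 209 206 191 234 234 233]
 [231 151 150 134 183 201 204 200 199 187 231 231 231]
 [229 147 146 129 192 201 195 194 196 221 230 231 230]
 [229 147 150 133 195 197 198 199 202 220 228 227 227]
 [178 145 147 118 184 196 203 199 206 221 229 228 229]
 [231 180 146 118 189 201 201 200 205 222 228 229 228]
 [229 152 148 114 193 197 200 199 198 221 232 230 230]
 [228 149 147 111 195 199 199 199 205 217 227 229 228]
 [ 93  96 101  85 193 198 201 200 194 102  98 102 157]
 [ 97  96  98  85 193 199 197 200 194  94  93 140 157]
 [101 100 103  98  99 107  95  97 109  95 141 149 156]
 [143 154 101 144 154 160 157 100 100 102 142 148 156]]
```

Emit:
{"api": "drive_tool", "payload": {
  "increments": [
    {"tx":0.076,"ty":-0.009,"tz":-0.1,"turn":-0.012,"grip":-1},
    {"tx":0.076,"ty":-0.009,"tz":-0.2,"turn":-0.012,"grip":-1},
    {"tx":0.076,"ty":-0.009,"tz":-0.3,"turn":-0.012,"grip":-1},
    {"tx":0.076,"ty":-0.009,"tz":-0.38,"turn":-0.012,"grip":-1},
    {"tx":0.076,"ty":-0.009,"tz":-0.43,"turn":-0.012,"grip":-1},
    {"tx":0.076,"ty":-0.009,"tz":-0.46,"turn":-0.012,"grip":-1},
    {"tx":0.076,"ty":-0.009,"tz":-0.475,"turn":-0.012,"grip":-1},
    {"tx":0.076,"ty":-0.009,"tz":-0.485,"turn":-0.012,"grip":-1},
    {"tx":0.076,"ty":-0.009,"tz":-0.485,"turn":-0.012,"grip":-1}
  ]
}}

```text
clock: 3.1
position: [0.5607, 0.1401, 0.0826]
ee_rot: [-3.124, -0.292, -0.005]
force: [-0.8, -0.9, 0.2]
width: 0.999
```

```bash
python3 - <<'E'
from h import *
s,im=grab('wrist','pics/w3.png');print(s['clock'],s['position'],s['ee_rot'],s['force'])
C=cam('wrist',s);P=np.array([[.5599,.1426,.106],[.5437,.1385,.076]]);print(proj(C,P),proj(C,s['position']))
E
```

```text
3.1 [0.56070073 0.14010742 0.08255527] [-3.12366682 -0.29176989 -0.00533493] [-0.75792437 -0.9223766   0.21677762]
[[311.39761864 279.99968846]
 [314.79050031 280.86283399]] [[317.84007225 255.57025054]]
```

View pics/w3.png

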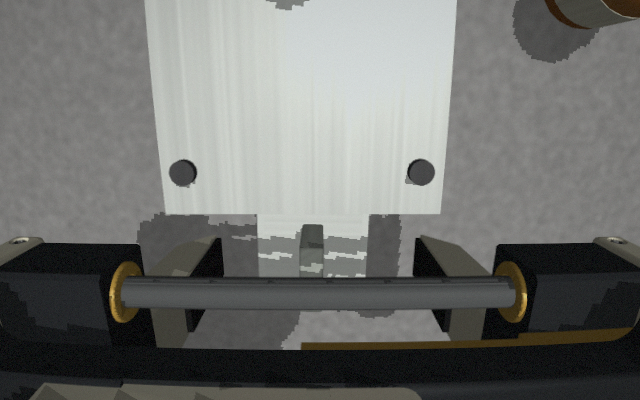

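The tab at column 312 sits between the pads. Next I close on it.

Emit:
{"api": "drive_tool", "payload": {
  "increments": [
    {"tx":0,"ty":0.003,"tz":-0.004,"turn":0,"grip":0},
    {"tx":0,"ty":0.003,"tz":-0.004,"turn":0,"grip":0.5},
    {"tx":0,"ty":0.003,"tz":-0.004,"turn":0,"grip":1},
    {"tx":0,"ty":0.003,"tz":-0.004,"turn":0,"grip":1},
    {"tx":0,"ty":0.003,"tz":-0.004,"turn":0,"grip":1},
    {"tx":0,"ty":0.003,"tz":-0.004,"turn":0,"grip":1},
    {"tx":0,"ty":0.003,"tz":-0.004,"turn":0,"grip":1},
    {"tx":0,"ty":0.003,"tz":-0.004,"turn":0,"grip":1},
    {"tx":0,"ty":0.003,"tz":-0.004,"turn":0,"grip":1},
    {"tx":0,"ty":0.003,"tz":-0.004,"turn":0,"grip":1}
  ],
  "newtons": 40
}}

```text
clock: 4.15
position: [0.5608, 0.1415, 0.0813]
ee_rot: [-3.124, -0.292, -0.006]
force: [-0.3, -0.2, -0.8]
width: 0.177
```

Emit:
{"api": "drive_tool", "payload": {
  "increments": [
    {"tx":0,"ty":0,"tz":0,"turn":0,"grip":1},
    {"tx":0,"ty":0,"tz":0,"turn":0,"grip":1},
    {"tx":0,"ty":0,"tz":0,"turn":0,"grip":1}
  ]
}}

```text
clock: 4.45
position: [0.5608, 0.1417, 0.0813]
ee_rot: [-3.123, -0.292, -0.006]
force: [-1.2, 0.3, 0.2]
width: 0.106
```

Emit:
{"api": "drive_tool", "payload": {
  "increments": [
    {"tx":-0.0049,"ty":-0.0009,"tz":0,"turn":0,"grip":1},
    {"tx":-0.0147,"ty":-0.0028,"tz":0,"turn":0,"grip":1},
    {"tx":-0.0246,"ty":-0.0047,"tz":0,"turn":0,"grip":1},
    {"tx":-0.0344,"ty":-0.0065,"tz":0,"turn":0,"grip":1},
    {"tx":-0.0442,"ty":-0.0084,"tz":0,"turn":0,"grip":1},
    {"tx":-0.0491,"ty":-0.0094,"tz":0,"turn":0,"grip":1}
  ]
}}

```text
clock: 5.05
position: [0.5406, 0.1378, 0.0813]
ee_rot: [-3.123, -0.292, -0.006]
force: [2.6, 0.1, -2.9]
width: 0.102
```

Free sliding with light friction. I'll draw a further 36 mm, for a total of 56 mm.

Emit:
{"api": "drive_tool", "payload": {
  "increments": [
    {"tx":-0.0098,"ty":-0.0019,"tz":0,"turn":0,"grip":1},
    {"tx":-0.0196,"ty":-0.0037,"tz":0,"turn":0,"grip":1},
    {"tx":-0.0295,"ty":-0.0056,"tz":0,"turn":0,"grip":1},
    {"tx":-0.0393,"ty":-0.0075,"tz":0,"turn":0,"grip":1},
    {"tx":-0.0491,"ty":-0.0094,"tz":0,"turn":0,"grip":1},
    {"tx":-0.0589,"ty":-0.0112,"tz":0,"turn":0,"grip":1},
    {"tx":-0.0687,"ty":-0.0131,"tz":0,"turn":0,"grip":1},
    {"tx":-0.0785,"ty":-0.015,"tz":0,"turn":0,"grip":1},
    {"tx":-0.0884,"ty":-0.0169,"tz":0,"turn":0,"grip":1},
    {"tx":-0.0884,"ty":-0.0169,"tz":0,"turn":0,"grip":1},
    {"tx":-0.0884,"ty":-0.0169,"tz":0,"turn":0,"grip":1}
  ]
}}

```text
clock: 6.15
position: [0.5041, 0.1308, 0.0811]
ee_rot: [-3.124, -0.293, -0.003]
force: [-3.9, -0.1, 1.2]
width: 0.107
```

```bash
python3 - <<'E'
from h import *
s,im=grab('wrist','pics/w4.png');np.save('w4.npy',np.r_[s['position'],s['ee_rot']]);print(s['clock'],s['position'],s['ee_rot'],s['force'],s['ft_torque'])
E
```

```text
6.15 [0.50411367 0.13084764 0.08114455] [-3.12385594e+00 -2.92773631e-01 -2.57671342e-03] [-3.86826171 -0.09173541  1.15164684] [-0.10060396  0.65010976  0.0162121 ]
```

View pics/w4.png

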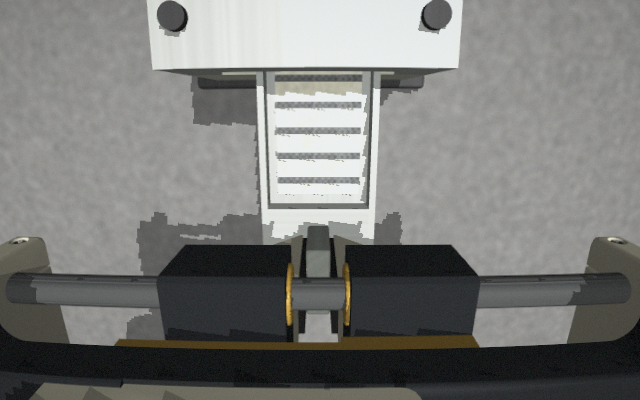

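The cassette is half out. The trough front edge is at row 207 and the block's top front edge runs from (153,69) to (460,67).

```bash
python3 - <<'E'
from h import *
a=np.load('w4.npy');s=dict(position=a[:3],ee_rot=a[3:]);C=cam('wrist',s)
b=plane(C,[[153,69],[460,67]],.1);print(b.round(4),np.linalg.norm(b[0]-b[1]))
d=b[0]-b[1];u=d[:2]/np.linalg.norm(d[:2]);n=np.array([u[1],-u[0]]);print('yaw',np.degrees(np.arctan2(n[1],n[0])));m=b.mean(0)[:2]
for nm,p,z,cx in(('trough',[318,207],.076,-42),('sideL',[264,190],.076,0),('sideR',[374,190],.076,0),('Lnear',[268,90],.076,0),('Rnear',[379,90],.076,0)):
    q=plane(C,[p],z)[0,:2]-m;print(nm,q@n*1000-cx,'y',q@u*1000)
q=s['position'][:2]-m;print('tcp in block',q@n*1000,q@u*1000)
E
```

```text
[[0.5749 0.2067 0.1   ]
 [0.5965 0.0947 0.1   ]] 0.11404500852962407
yaw 10.937957262688435
trough -19.249116339860734 y -4.189022579623389
sideL -52.879838926084346 y 20.981319713775108
sideR -53.05147723456741 y -30.337783834190102
Lnear -7.8905010883232976 y 17.392375420797404
Rnear -8.059075460460061 y -30.986451993527133
tcp in block -83.8564931488545 -4.036495242756879
```

Emit:
{"api": "drive_tool", "payload": {
  "increments": [
    {"tx":0,"ty":0,"tz":0,"turn":0,"grip":0.7},
    {"tx":0,"ty":0,"tz":0,"turn":0,"grip":0.6},
    {"tx":0,"ty":0,"tz":0,"turn":0,"grip":0},
    {"tx":0,"ty":0,"tz":0,"turn":0,"grip":-1},
    {"tx":0,"ty":0,"tz":0,"turn":0,"grip":-1},
    {"tx":0,"ty":0,"tz":0,"turn":0,"grip":-1},
    {"tx":0,"ty":0,"tz":0,"turn":0,"grip":-1},
    {"tx":0,"ty":0,"tz":0,"turn":0,"grip":-1},
    {"tx":0,"ty":0,"tz":0,"turn":0,"grip":-1},
    {"tx":0,"ty":0,"tz":0,"turn":0,"grip":-1},
    {"tx":0,"ty":0,"tz":0,"turn":0,"grip":-1},
    {"tx":0,"ty":0,"tz":0,"turn":0,"grip":-1}
  ]
}}

```text
clock: 7.4
position: [0.5042, 0.1309, 0.0812]
ee_rot: [-3.124, -0.293, -0.003]
force: [-0.3, 0.3, -0.3]
width: 0.986
```

Emit:
{"api": "drive_tool", "payload": {
  "increments": [
    {"tx":0.05,"ty":0.01,"tz":0.01,"turn":0,"grip":-1},
    {"tx":0.1,"ty":0.02,"tz":0.01,"turn":0,"grip":-1},
    {"tx":0.14,"ty":0.028,"tz":0.01,"turn":0,"grip":-1},
    {"tx":0.164,"ty":0.032,"tz":0.01,"turn":0,"grip":-1},
    {"tx":0.164,"ty":0.032,"tz":0.01,"turn":0,"grip":-1}
  ]
}}

```text
clock: 7.9
position: [0.5706, 0.1438, 0.085]
ee_rot: [-3.124, -0.292, -0.003]
force: [-0.6, 0.4, 0.2]
width: 1.0
```

```bash
python3 - <<'E'
from h import *
s,im=grab('wrist','pics/w5.png');print(s['clock'],s['position'],s['ee_rot'],s['force'],s['width'])
o=np.array([.5857,.1507]);n=np.array([np.cos(.19),np.sin(.19)]);u=np.array([-n[1],n[0]]);q=s['position'][:2]-o;print(q@n*1000,q@u*1000)
s,im=grab('scene','pics/s5.png');cv2.imwrite('pics/c5.png',cv2.resize(im[170:290,230:390],None,fx=4,fy=4))
E
```

```text
7.9 [0.5705778  0.14382299 0.08496217] [-3.12366527e+00 -2.92205480e-01 -3.12055608e-03] [-0.61642845  0.37706266  0.19050523] 1.0002351918203871
-16.148846473187557 -3.897292183270697
```

View pics/w5.png

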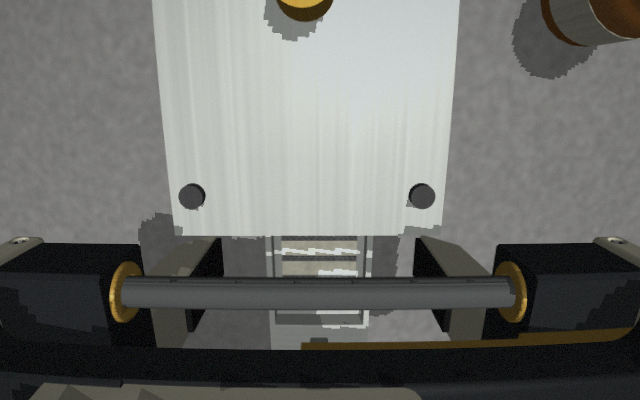

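Emit:
{"api": "drive_tool", "payload": {
  "increments": [
    {"tx":-0.004,"ty":-0.001,"tz":-0.03,"turn":0,"grip":-1},
    {"tx":-0.004,"ty":-0.001,"tz":-0.06,"turn":0,"grip":-1},
    {"tx":-0.004,"ty":-0.001,"tz":-0.085,"turn":0,"grip":-1},
    {"tx":-0.004,"ty":-0.001,"tz":-0.085,"turn":0,"grip":-1}
  ]
}}

```text
clock: 8.4
position: [0.5658, 0.1426, 0.0487]
ee_rot: [-3.125, -0.293, 0.005]
force: [0.0, -0.4, 0.4]
width: 1.002
```

Emit:
{"api": "drive_tool", "payload": {
  "increments": [
    {"tx":0,"ty":0,"tz":0,"turn":0,"grip":0},
    {"tx":0,"ty":0,"tz":0,"turn":0,"grip":0},
    {"tx":0,"ty":0,"tz":0,"turn":0,"grip":0},
    {"tx":0,"ty":0,"tz":0,"turn":0,"grip":0},
    {"tx":0,"ty":0,"tz":0,"turn":0,"grip":0.3},
    {"tx":0,"ty":0,"tz":0,"turn":0,"grip":1},
    {"tx":0,"ty":0,"tz":0,"turn":0,"grip":1},
    {"tx":0,"ty":0,"tz":0,"turn":0,"grip":1},
    {"tx":0,"ty":0,"tz":0,"turn":0,"grip":1}
  ],
  "newtons": 50
}}

```text
clock: 9.3
position: [0.566, 0.1426, 0.049]
ee_rot: [-3.125, -0.293, 0.004]
force: [-0.6, -0.6, 3.8]
width: 0.583
```

```bash
cat > st.py <<'E'
from h import *
s=observe();o=np.array([.5857,.1507]);n=np.array([np.cos(.19),np.sin(.19)]);u=np.array([-n[1],n[0]]);q=s['position'][:2]-o;f=s['force'][:2]
print(s['clock'].__round__(2),'block xy',(q@n*1000).round(2),(q@u*1000).round(2),'z',s['position'][2].round(4),'F',(f@n).round(1),(f@u).round(1),s['force'][2].round(1),'T',s['ft_torque'].round(2),s['width'])
E
python3 st.py
```

```text
9.3 block xy -20.88 -4.24 z 0.049 F -0.7 -0.5 3.8 T [-0.17  0.07  0.01] 0.5828151803977257
```

Emit:
{"api": "drive_tool", "payload": {
  "increments": [
    {"tx":-0.001,"ty":0.005,"tz":0,"turn":0,"grip":1},
    {"tx":-0.002,"ty":0.01,"tz":0,"turn":0,"grip":1},
    {"tx":-0.002,"ty":0.01,"tz":0,"turn":0,"grip":1},
    {"tx":-0.002,"ty":0.01,"tz":0,"turn":0,"grip":1}
  ],
  "newtons": 25
}}

```text
clock: 9.7
position: [0.5659, 0.1431, 0.049]
ee_rot: [3.128, 0.288, -0.004]
force: [0.7, -8.6, 4.4]
width: 0.582
```

```bash
python3 st.py
```

```text
9.7 block xy -20.92 -3.73 z 0.049 F -1.0 -8.5 4.4 T [-1.75 -0.22 -0.35] 0.5820144459978019
```

Emit:
{"api": "drive_tool", "payload": {
  "increments": [
    {"tx":-0.0025,"ty":-0.0005,"tz":0,"turn":0,"grip":1},
    {"tx":-0.005,"ty":-0.001,"tz":0,"turn":0,"grip":1},
    {"tx":-0.0075,"ty":-0.0014,"tz":0,"turn":0,"grip":1},
    {"tx":-0.01,"ty":-0.0019,"tz":0,"turn":0,"grip":1},
    {"tx":-0.01,"ty":-0.0019,"tz":0,"turn":0,"grip":1}
  ]
}}

```text
clock: 10.2
position: [0.5615, 0.1427, 0.0489]
ee_rot: [3.128, 0.289, -0.005]
force: [3.8, 0.3, -2.4]
width: 0.582
```

```bash
python3 st.py
```

```text
10.2 block xy -25.24 -3.3 z 0.0489 F 3.8 -0.4 -2.4 T [ 0.19 -0.74 -0.09] 0.5819020255425027
```

Emit:
{"api": "drive_tool", "payload": {
  "increments": [
    {"tx":-0.0009,"ty":0.005,"tz":0.001,"turn":0,"grip":1},
    {"tx":-0.0019,"ty":0.01,"tz":0.001,"turn":0,"grip":1},
    {"tx":-0.0028,"ty":0.015,"tz":0.001,"turn":0,"grip":1},
    {"tx":-0.0028,"ty":0.015,"tz":0.001,"turn":0,"grip":1},
    {"tx":-0.0028,"ty":0.015,"tz":0.001,"turn":0,"grip":1}
  ]
}}

```text
clock: 10.7
position: [0.5595, 0.149, 0.0489]
ee_rot: [3.128, 0.29, -0.007]
force: [-1.8, -0.6, -3.9]
width: 0.589
```

```bash
python3 st.py
```

```text
10.7 block xy -26.02 3.3 z 0.0489 F -1.9 -0.3 -3.9 T [-0.02  0.25  0.04] 0.5890325144133656
```

Emit:
{"api": "drive_tool", "payload": {
  "increments": [
    {"tx":-0.004,"ty":-0.0008,"tz":0,"turn":0,"grip":1},
    {"tx":-0.008,"ty":-0.0016,"tz":0,"turn":0,"grip":1},
    {"tx":-0.012,"ty":-0.0023,"tz":0,"turn":0,"grip":1},
    {"tx":-0.016,"ty":-0.0031,"tz":0,"turn":0,"grip":1},
    {"tx":-0.02,"ty":-0.0039,"tz":0,"turn":0,"grip":1},
    {"tx":-0.02,"ty":-0.0039,"tz":0,"turn":0,"grip":1}
  ]
}}

```text
clock: 11.3
position: [0.551, 0.1473, 0.0488]
ee_rot: [3.128, 0.29, -0.008]
force: [-0.1, -0.4, -5.6]
width: 0.584
```

```bash
python3 - <<'E'
exec(open('st.py').read())
grab('wrist','pics/w6.png')
E
```

```text
11.3 block xy -34.73 3.24 z 0.0488 F -0.2 -0.4 -5.6 T [0.07 0.01 0.04] 0.583573947723372
```

View pics/w6.png

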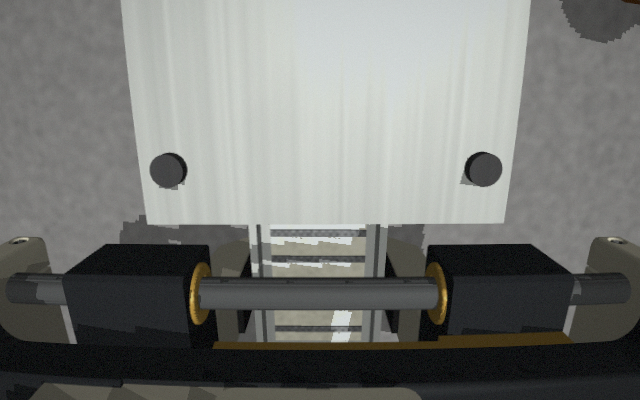

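Zero pull force past the pin's stop position: the notch appears to be in line. I'll continue gently.

Emit:
{"api": "drive_tool", "payload": {
  "increments": [
    {"tx":-0.006,"ty":-0.0012,"tz":0,"turn":0,"grip":1},
    {"tx":-0.012,"ty":-0.0023,"tz":0,"turn":0,"grip":1},
    {"tx":-0.018,"ty":-0.0035,"tz":0,"turn":0,"grip":1},
    {"tx":-0.024,"ty":-0.0046,"tz":0,"turn":0,"grip":1},
    {"tx":-0.03,"ty":-0.0058,"tz":0,"turn":0,"grip":1},
    {"tx":-0.03,"ty":-0.0058,"tz":0,"turn":0,"grip":1}
  ],
  "newtons": 35
}}

```text
clock: 11.95
position: [0.5387, 0.1449, 0.0488]
ee_rot: [3.128, 0.29, -0.008]
force: [0.2, -0.5, -6.3]
width: 0.585
```

```bash
python3 st.py
```

```text
11.95 block xy -47.2 3.2 z 0.0488 F 0.1 -0.5 -6.3 T [-0.01  0.01  0.01] 0.5848100079813642
```

Emit:
{"api": "drive_tool", "payload": {
  "increments": [
    {"tx":-0.013,"ty":-0.0025,"tz":0,"turn":0,"grip":1},
    {"tx":-0.026,"ty":-0.005,"tz":0,"turn":0,"grip":1},
    {"tx":-0.039,"ty":-0.0075,"tz":0,"turn":0,"grip":1},
    {"tx":-0.052,"ty":-0.01,"tz":0,"turn":0,"grip":1},
    {"tx":-0.065,"ty":-0.0125,"tz":0,"turn":0,"grip":1},
    {"tx":-0.078,"ty":-0.015,"tz":0,"turn":0,"grip":1},
    {"tx":-0.091,"ty":-0.0175,"tz":0,"turn":0,"grip":1},
    {"tx":-0.104,"ty":-0.02,"tz":0,"turn":0,"grip":1},
    {"tx":-0.117,"ty":-0.0225,"tz":0,"turn":0,"grip":1},
    {"tx":-0.13,"ty":-0.025,"tz":0,"turn":0,"grip":1},
    {"tx":-0.14,"ty":-0.027,"tz":0,"turn":0,"grip":1},
    {"tx":-0.14,"ty":-0.027,"tz":0,"turn":0,"grip":1}
  ],
  "newtons": 45
}}

```text
clock: 13.15
position: [0.482, 0.134, 0.0488]
ee_rot: [3.127, 0.291, -0.009]
force: [-0.2, 0.5, -5.8]
width: 0.586
```

```bash
python3 - <<'E'
exec(open('st.py').read())
s,im=grab('wrist','pics/w7.png');np.save('w7.npy',np.r_[s['position'],s['ee_rot']])
E
```

```text
13.15 block xy -104.98 3.14 z 0.0488 F -0.1 0.6 -5.8 T [ 0.03 -0.04 -0.02] 0.5855270761522992
```

View pics/w7.png

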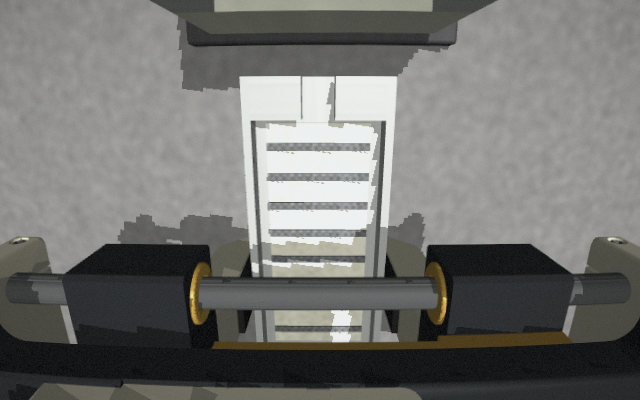

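The cassette is clear. Its rear edge runs from (239,76) to (397,76) and the notch is at column 319.

```bash
python3 - <<'E'
from h import *
a=np.load('w7.npy');M=R.from_rotvec(a[3:]).as_matrix();C=cam('wrist',dict(position=a[:3],ee_rot=a[3:]))
print('yaw',np.degrees(np.arctan2(M[1,0],M[0,0])),'tilt z',M[:,2])
for z in(.0745,.0755,.0765,.0785):
    P=plane(C,[[239,76],[397,76],[319,121]],z);q=(P-a[:3])@M;print(z,(q*1000).round(1)[:,:2].tolist(),np.linalg.norm(P[0]-P[1])*1000)
yw=np.arctan2(M[1,0],M[0,0])
c=np.array([.5983,-.2105]);print('cradle',c)
E
```

```text
yaw 10.617945267159737 tilt z [-0.00571182 -0.00125868 -0.9999829 ]
0.0745 [[80.1, -27.5], [80.1, 27.6], [64.5, 0.4]] 55.182607362590865
0.0755 [[80.1, -27.3], [80.0, 27.4], [64.5, 0.4]] 54.762366583615204
0.0765 [[80.0, -27.1], [80.0, 27.2], [64.6, 0.4]] 54.342125804639565
0.0785 [[79.9, -26.7], [79.9, 26.8], [64.7, 0.4]] 53.50164424668826
cradle [ 0.5983 -0.2105]
```

Emit:
{"api": "drive_tool", "payload": {
  "increments": [
    {"tx":0,"ty":0,"tz":0.03,"turn":0,"grip":1},
    {"tx":0,"ty":0,"tz":0.08,"turn":0,"grip":1},
    {"tx":0,"ty":0,"tz":0.14,"turn":0,"grip":1},
    {"tx":0,"ty":-0.02,"tz":0.2,"turn":0,"grip":1},
    {"tx":0.01,"ty":-0.06,"tz":0.24,"turn":0,"grip":1},
    {"tx":0.03,"ty":-0.12,"tz":0.25,"turn":-0.01,"grip":1},
    {"tx":0.06,"ty":-0.19,"tz":0.25,"turn":-0.02,"grip":1},
    {"tx":0.09,"ty":-0.27,"tz":0.25,"turn":-0.03,"grip":1},
    {"tx":0.12,"ty":-0.35,"tz":0.25,"turn":-0.04,"grip":1},
    {"tx":0.15,"ty":-0.43,"tz":0.25,"turn":-0.05,"grip":1},
    {"tx":0.18,"ty":-0.51,"tz":0.25,"turn":-0.06,"grip":1},
    {"tx":0.21,"ty":-0.59,"tz":0.25,"turn":-0.063,"grip":1},
    {"tx":0.23,"ty":-0.67,"tz":0.25,"turn":-0.063,"grip":1},
    {"tx":0.25,"ty":-0.74,"tz":0.25,"turn":-0.063,"grip":1},
    {"tx":0.27,"ty":-0.8,"tz":0.25,"turn":-0.063,"grip":1},
    {"tx":0.285,"ty":-0.84,"tz":0.25,"turn":-0.063,"grip":1},
    {"tx":0.29,"ty":-0.86,"tz":0.25,"turn":-0.063,"grip":1},
    {"tx":0.29,"ty":-0.86,"tz":0.25,"turn":-0.063,"grip":1},
    {"tx":0.29,"ty":-0.86,"tz":0.25,"turn":-0.063,"grip":1}
  ]
}}

```text
clock: 15.1
position: [0.5985, -0.2081, 0.1489]
ee_rot: [-3.135, -0.189, 0.009]
force: [0.3, 0.8, -6.4]
width: 0.587
```

```bash
python3 - <<'E'
from h import *
s,im=grab('wrist','pics/w8.png');M=R.from_rotvec(s['ee_rot']).as_matrix();print(s['clock'],s['position'],np.degrees(np.arctan2(M[1,0],M[0,0])),M[:,2],s['force'])
C=cam('wrist',s)
c=np.array([598.3,-210.5]);y=np.radians(6.8)
def T(p): return np.array([c[0]+p[0]*np.cos(y)-p[1]*np.sin(y),c[1]+p[0]*np.sin(y)+p[1]*np.cos(y),p[2]])/1000
print('pred base far corners',proj(C,[T((75,50,8)),T((75,-50,8)),T((50,36,60)),T((50,-36,60))]).round(1))
st=get_image('scene')[:,:,::-1];cv2.imwrite('pics/s8.png',st)
E
```

```text
15.1 [ 0.59845277 -0.20814305  0.14888411] 6.915382007460922 [-5.54743319e-03  5.68955206e-04 -9.99984451e-01] [ 0.33794267  0.76292102 -6.37323438]
pred base far corners [[258.4  94. ]
 [383.4  94.3]
 [268.2 131.7]
 [374.6 132. ]]
```

View pics/w8.png

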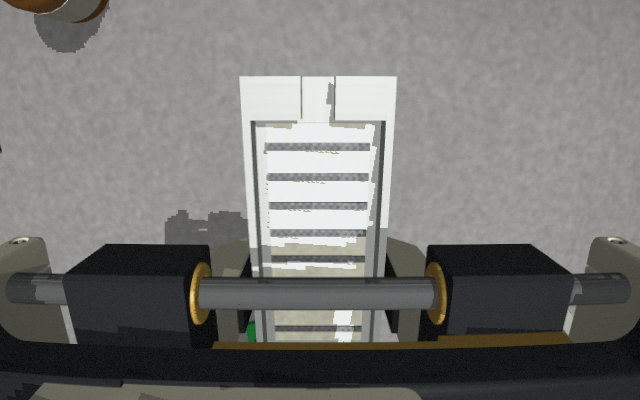

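That uses up the viewed pictures. I'll cross-check the cradle centre numerically from the first top picture before lowering.

```bash
python3 - <<'E'
from h import *
C=cam('top')
P=plane(C,np.array([[597,180],[733,165],[752,362],[618,378]])/4+[215,130],.008)[:,:2]*1000
print(cv2.minAreaRect(P.astype(np.float32)))
q=plane(C,np.array([[624,199],[728,187],[746,328],[642,338]])/4+[215,130],.06)[:,:2]*1000;print(q.mean(0),q)
# w1: cheek-top centres at z=.06 (viewed crop c2)
a=np.load('w1.npy');W=cam('wrist',dict(position=a[:3],ee_rot=a[3:]))
q=plane(W,np.array([[113,109],[414,132],[372,538],[88,517]])/4+[280,10],.06)[:,:2]*1000;print(q.mean(0));d=q[0]+q[1]-q[2]-q[3];print(np.degrees(np.arctan2(d[1],d[0])),np.linalg.norm(d)/2)
# w2 also sees cradle near corner (front-left base px 555,216)
E
```

```text
((599.4320068359375, -211.6392364501953), (148.5726318359375, 101.67357635498047), 5.564093589782715)
[ 599.86731412 -209.95352025] [[ 645.08142552 -167.21821501]
 [ 653.94134833 -241.21621956]
 [ 553.81690673 -252.41355556]
 [ 546.62957589 -178.96609087]]
[ 598.28946247 -210.3417995 ]
6.975520354088249 99.39754367731634
```

Emit:
{"api": "drive_tool", "payload": {
  "increments": [
    {"tx":0,"ty":-0.006,"tz":-0.03,"turn":0,"grip":1},
    {"tx":0,"ty":-0.006,"tz":-0.07,"turn":0,"grip":1},
    {"tx":0,"ty":-0.006,"tz":-0.12,"turn":0,"grip":1},
    {"tx":0,"ty":-0.006,"tz":-0.17,"turn":0,"grip":1},
    {"tx":0,"ty":-0.006,"tz":-0.2,"turn":0,"grip":1},
    {"tx":0,"ty":-0.006,"tz":-0.22,"turn":0,"grip":1},
    {"tx":0,"ty":-0.006,"tz":-0.23,"turn":0,"grip":1},
    {"tx":0,"ty":-0.006,"tz":-0.23,"turn":0,"grip":1}
  ]
}}

```text
clock: 16.0
position: [0.5986, -0.2102, 0.0568]
ee_rot: [-3.135, -0.191, 0.009]
force: [-0.1, -0.1, -6.2]
width: 0.586
```

```bash
python3 st.py
```

```text
16.0 block xy -55.5 -356.85 z 0.0568 F -0.2 -0.1 -6.2 T [ 0.02 -0.03 -0.04] 0.585507825097262
```

Now slowly down to TCP z ≈ 0.039.

Emit:
{"api": "drive_tool", "payload": {
  "increments": [
    {"tx":0,"ty":0,"tz":-0.008,"turn":0,"grip":1},
    {"tx":0,"ty":0,"tz":-0.016,"turn":0,"grip":1},
    {"tx":0,"ty":0,"tz":-0.024,"turn":0,"grip":1},
    {"tx":0,"ty":0,"tz":-0.032,"turn":0,"grip":1},
    {"tx":0,"ty":0,"tz":-0.039,"turn":0,"grip":1},
    {"tx":0,"ty":0,"tz":-0.045,"turn":0,"grip":1},
    {"tx":0,"ty":0,"tz":-0.045,"turn":0,"grip":1}
  ]
}}

```text
clock: 16.7
position: [0.5983, -0.2101, 0.0384]
ee_rot: [-3.135, -0.191, 0.01]
force: [0.0, -0.4, -6.0]
width: 0.583
```

```bash
python3 st.py
```

```text
16.7 block xy -55.76 -356.74 z 0.0384 F -0.0 -0.4 -6.0 T [-0.05 -0.01  0.03] 0.5828281302696968
```

Emit:
{"api": "drive_tool", "payload": {
  "increments": [
    {"tx":0,"ty":0,"tz":-0.002,"turn":0,"grip":1},
    {"tx":0,"ty":0,"tz":-0.004,"turn":0,"grip":1},
    {"tx":0,"ty":0,"tz":-0.006,"turn":0,"grip":1},
    {"tx":0,"ty":0,"tz":-0.008,"turn":0,"grip":1},
    {"tx":0,"ty":0,"tz":-0.009,"turn":0,"grip":1},
    {"tx":0,"ty":0,"tz":-0.009,"turn":0,"grip":1}
  ]
}}

```text
clock: 17.3
position: [0.5986, -0.2101, 0.0353]
ee_rot: [-3.135, -0.191, 0.009]
force: [-0.4, 0.2, 2.2]
width: 0.584
```

```bash
python3 st.py
```

```text
17.3 block xy -55.46 -356.78 z 0.0353 F -0.4 0.2 2.2 T [ 0.19  0.64 -0.04] 0.5836751900412259
```

Emit:
{"api": "drive_tool", "payload": {
  "increments": [
    {"tx":0,"ty":0,"tz":-0.001,"turn":0,"grip":-0.1},
    {"tx":0,"ty":0,"tz":0,"turn":0,"grip":-0.25},
    {"tx":0,"ty":0,"tz":0,"turn":0,"grip":-0.4},
    {"tx":0,"ty":0,"tz":0,"turn":0,"grip":-0.6},
    {"tx":0,"ty":0,"tz":0,"turn":0,"grip":-0.9},
    {"tx":0,"ty":0,"tz":0,"turn":0,"grip":-0.9},
    {"tx":0,"ty":0,"tz":0,"turn":0,"grip":-0.9},
    {"tx":0,"ty":0,"tz":0,"turn":0,"grip":-0.9}
  ]
}}

```text
clock: 18.1
position: [0.5987, -0.2102, 0.0353]
ee_rot: [-3.135, -0.191, 0.008]
force: [-0.5, -0.4, 0.2]
width: 0.952
```

Emit:
{"api": "drive_tool", "payload": {
  "increments": [
    {"tx":0,"ty":0,"tz":0.02,"turn":0,"grip":-0.9},
    {"tx":0,"ty":0,"tz":0.06,"turn":0,"grip":-0.9},
    {"tx":0,"ty":0,"tz":0.12,"turn":0,"grip":-0.9},
    {"tx":0,"ty":0,"tz":0.22,"turn":0,"grip":-0.9},
    {"tx":-0.05,"ty":0,"tz":0.34,"turn":0,"grip":-0.9},
    {"tx":-0.12,"ty":0,"tz":0.46,"turn":0,"grip":-0.9},
    {"tx":-0.2,"ty":0,"tz":0.58,"turn":0,"grip":-0.9},
    {"tx":-0.2,"ty":0,"tz":0.6,"turn":0,"grip":-0.9},
    {"tx":-0.2,"ty":0,"tz":0.6,"turn":0,"grip":-0.9}
  ]
}}

```text
clock: 19.0
position: [0.5192, -0.2108, 0.2809]
ee_rot: [3.133, 0.189, 0.003]
force: [0.6, 0.1, 1.2]
width: 0.949
```

```bash
python3 - <<'E'
from h import *
s,im=grab('wrist','pics/w9.png');C=cam('wrist',s);print(s['clock'],s['position'],s['force'],s['width'])
c=np.array([598.4,-210.5]);y=np.radians(6.9)
def T(p): return np.array([c[0]+p[0]*np.cos(y)-p[1]*np.sin(y),c[1]+p[0]*np.sin(y)+p[1]*np.cos(y),p[2]])/1000
pr=proj(C,[T(p) for p in[(80,27,61),(80,-27,61),(-80,-27,61),(-80,27,61)]]);print('pred',pr.round(1).tolist())
v=cv2.cvtColor(im,6)
m=((v>205)*255).astype(np.uint8);m[215:]=0;m=cv2.morphologyEx(m,cv2.MORPH_CLOSE,np.ones((15,15)))
for k in cv2.findContours(m,0,2)[0]:
    if cv2.contourArea(k)>800:
        r=cv2.minAreaRect((plane(C,k.reshape(-1,2),.061)[:,:2]*1000).astype(np.float32));print(cv2.boundingRect(k),r)
E
```

```text
19.0 [ 0.51917821 -0.21080099  0.2809349 ] [0.64026871 0.08079546 1.20673619] 0.9492477498068254
pred [[298.5, 6.8], [354.4, 6.9], [351.0, 169.3], [300.3, 169.3]]
(299, 0, 56, 174) ((599.5616455078125, -210.12905883789062), (170.40863037109375, 53.65041732788086), 6.719562530517578)
```

```bash
python3 - <<'E'
from h import *
im=cv2.imread('pics/w9.png');v=cv2.cvtColor(im,6)
print(v[0:24:1,[306,312,345]].T); print(v[155:185,[306,345]].T)
for r in(25,60,100,140):print(r,v[r,286:370:2])
E
```

```text
[[158 154 157 157 157 156 207 238 237 237 238 237 237 238 236 237 238 238
  239 238 239 239 208 120]
 [156 156 152 156 152 152 208 237 237 238 237 238 237 237 238 237 238 238
  239 238 238 239 211 117]
 [152 151 153 151 150 150 198 238 236 239 237 239 238 237 238 239 238 239
  239 237 238 238 216 127]]
[[239 235 236 236 235 235 236 233 235 236 236 236 234 235 107 103 102 103
  126 125 158 159 162 160 161 161 155 152 156 155]
 [239 237 239 237 235 234 235 235 234 236 236 236 234 233 170 170 168 159
  161 158 160 161 162 164 166 161 160 155 151 153]]
25 [ 49  50  51  52  52  54 130 239 172 146 149 146 150 148 147 149 160 231
 239 239 239 239 239 157 147 147 148 145 147 148 149 149 135 239 162  60
  58  58  60  57  55  40]
60 [ 29  23  26  30  26  33  62 241 228 241 167 136 144 138 141 149 145 143
 141 154 145 154 151 144 152 160 156 153 134 140 241 225 148 237  27  24
  26  63  61  63  65 105]
100 [ 50  49  48  50  30  29  21 223 229 238 234 243 243 242 242 242 242 241
 243 242 242 242 242 242 242 242 242 241 242 242 242 160 240 212  53  52
  55  53  54  54  43 158]
140 [151 151 153 150 154 103 117 220 241 239 240 241 240 240 241 241 239 240
 226 220 219 218 237 239 239 240 239 238 240 240 239 239 241 128  52 152
 157 154 155 154 120 154]
```

```bash
python3 -c "
from cell import *
print(sign_off())"
```

```text
the job is handed in; nothing more can be done
None
```

The cassette is out of the filter block and lying in the black cradle, released, and I handed the job in at about 19 s of the 72 s allowed. `sign_off()` gave no verdict.

**How it went:**
- **Half out:** I drew it by the tab until its middle was about 19 mm in front of the mouth. I then released it and took a new grip on its sides at the balance point.
- **Past the pin:** I shifted it about 7 mm to the +y side, and the notch cleared the keeper pin on the first pull with about 0 N pull force.
- **Setting down:** I carried it level to the cradle and lowered it until the seats took the weight (tool force went from −6 N to +2 N). Then I let go and backed the arm off.

**Last checks:**
- **Position:** In the final wrist image the cassette's edges were within about 1 px of those predicted for a cassette centred in the cradle at seat height. That is roughly 1 mm, with yaw 6.7° against 6.9°, and the size fits it lying flat.
- **Disagreements:** My automatic outline read the cassette's length as 170 mm instead of 160, because the outline ran past both ends. Reading the edge pixels directly agreed with the prediction. The two cameras also differed by about 1.5 mm and 1.4° on the cradle's position.
- **Sideways friction:** An earlier attempt to shift sideways met about 8.5 N of friction and barely moved. Drawing the cassette out a few millimetres more freed it.
- **Not checked:** I did not look again at the mouse, bottle and wrench. I saw no sign of contact with them, and the forces I read stayed under 10 N.

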